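# Fit a die in the hand press and hold it seated under the ram

## Task

Take the big round 40 mm die with the cupped top out of the wooden die block and set its tapered shank fully home into the hole of the hand press's pulled-out bed, then slide the bed all the way back under the ram. Pull the press's T-handle down until its lever is level, so that the spring pad of the ram bears on the die, and finish holding it there: I will do up the set screw while you keep hold of the handle. Leave the other dies in their block and the rest of the bench as it is.

Things in the scene. Friction and masses are not known exactly. Their poses are not given: they have to be found in the camera images.
- die_head (a point): the die to fit, bare steel, widest of the four: round head 40 mm across, 34 mm high, with a 30 mm wide, 4 mm deep cup in its top; below it a tapered shank 28 mm long, 21 mm across under the head, 14 mm at the tip. About 0.35 kg. Point: centre of the head, 17 mm above the shoulder that rests on the block. z up along its axis. Stands in one of the block's four holes
- block: fixed wooden die block 270 x 78 mm, 40 mm high, with a row of four holes 62 mm apart along its own x axis; the dies stand loosely in the holes. Origin: centre of its underside, on the table
- die_dome_head (a point): another die, to be left in the block: round head 28 mm across with domed top, 34 mm high. Point: centre of its head
- die_square_head (a point): another die, to be left in the block: square head 30 x 30 mm, 34 mm high. Point: centre of its head
- die_pin_head (a point): another die, to be left in the block: 30 mm flange 6 mm high with a 16 mm pin on it, together 34 mm high. Point: centre of its head
- press: grey hand press, fixed: foot, rear column, and an arm (60 mm wide, 134 to 182 mm above the table, its front end 43 mm in front of the ram's axis) that carries the ram over the bed. Origin: on the table straight below the ram's axis. Its -x axis points to the front, the way the bed slides out and the lever comes down; +x to the column; z up
- bed (a joint): slide of the press's steel bed, m: 0 = fully home against its stop with the hole right under the ram; about 0.125 to 0.14 = pulled out to the front, as at the start. About 3 N of friction; it stays where it is left
- bore (a point): centre of the mouth of the bed's hole, on the bed's flat top 58 mm above the table; moves with the bed. Axes as the press's. The round hole is 23 mm across and goes right through the 36 mm thick bed (96 x 94 mm): the shank has 2 mm of play on the diameter under the head, and the die's shoulder comes to rest on the bed
- bed_knob (a point): the upright black knob at the front of the bed, 125 mm in front of the hole: the knob is 28 mm across at its thickest, from 35 to 87 mm above the table. Point: on its axis, 65 mm above the table. Moves with the bed
- lever (a joint): turn of the press's lever, rad: 0 = at rest, almost upright (1.45 above level); 1.45 = level, pointing to the front; stop at 1.8. A spring lifts it back to 0 when let go. The push needed at the handle grows from 2 N at rest to 4 N just before the ram's pad meets a seated die (at 1.09), then from 6 N to about 10 N at level
- handle (a point): centre of the T-handle's cross bar: black, round, 22 mm across, 110 mm long along the press's y axis, at the end of the lever, 140 mm from the pivot. The lever's rod, 14 mm thick, meets the bar at its middle and swings with it, so the bar's two halves are free for gripping. About 339 mm above the table at rest, 200 mm when level
- pivot (a point): the lever's pivot, 200 mm above the table on the ram's axis; the lever turns about the press's y axis
- pad: round steel spring pad, 38 mm across, at the ram's lower end. Origin: centre of its lower face, 116 mm above the table at rest. The lever drives the ram down 22 mm per rad; once the pad meets the die its spring yields: it bears with 15 N at first touch, about 35 N with the lever level
- weight: bystander: round cast metal weight, 90 mm across, 53 mm high with its knob. Origin: centre of its underside
- mallet: bystander: wooden mallet lying down, head 100 x 68 mm, 265 mm long over all. Origin: under its handle, 100 mm from the head's middle
- rivet_tin: bystander: open round metal tin 72 mm across, 26 mm high. Origin: centre of its underside
- glue_jar: bystander: brown jar 60 mm across, 85 mm high. Origin: centre of its underside
- awl: bystander: slim tool with wooden handle, 160 mm long, lying. Origin: under its middle

How it is judged:
By the outcome, as a careful person would: the job done as asked, in the order asked, and still so for the second after the job is handed in, while the arm keeps its last pose, push and grip.
It also fails if it takes over 67 s, if anything falls off the work surface, if the arm or the gripper's body presses on something with over 40 N, if the wrist force passes 120 N, or if a joint passes its speed limit or range.

## Robot

A 6-joint arm with a two-finger parallel gripper is mounted at the origin on the work surface. World frame = base frame: x ahead of the robot, y to its left, z up, the work surface at z = 0. Lengths are in m, angles in degrees, forces in N, time in s.
With the tool pointing down it reaches from about 0.275 to 0.85 m from the base axis. Payload 19 kg.
Tool frame: the origin (TCP) lies midway between the tips of the shut fingers; the grasp point (between the pads) lies 19 mm behind it (manip.hold_point_z is the distance from the TCP to the grasp point, in m); z points along the fingers, y is the line along which they close (so a half turn about z gives the same grasp; the last joint's range is limited). The gripper opens to 85 mm and grips with 20 to 120 N. Pads are 22 mm wide; open, the fingers measure 114 mm over their backs; the gripper's body (76 mm by 85 mm) begins 54 mm behind the grasp point. The pads swing forward as they close: fully open they stand 13 mm farther back than shut.
Start: joints at [67.494, 8.623, 82.357, -0, 89.026, -7.678], TCP at [0.147, 0.556, 0.231] pointing down, gripper open.
Joint ranges: [-160.23, 160.23], [-39.13, 120.54], [6.94, 153.29], [-79.49, 259.48], [9.18, 160.14], [-161.06, 161.06]. Speed limits (degrees/s): [108.29, 108.29, 127.2, 172.46, 172.46, 172.46].

## Interface

Orientations are given as a 3x3 rotation matrix whose columns are the frame's x, y, z axes.
In Python, from rig import manip gives the robot as it stands.
- The arm moves only by the tool arm_command, never from a script. Its argument "increments" is a list of rows, each an object with "linear": the shift along the tool's x, y, z normalised to -1 to 1, where 1 is 40 mm, a list of three; "twist": the turn, a rotation vector about the tool's x, y, z normalised to -1 to 1, where 1 is 4 degrees, a list of three; "claw": the opening, from 0 (shut) to 1 (fully open). In form: [{"linear": [dx, dy, dz], "twist": [rx, ry, rz], "claw": claw}, ...]. A call has 1 to 5 rows; each row shifts and turns the commanded pose from where the row before left it, along the tool's axes as they then stand; what a row does not reach is not made up. A row lasts 1/10 s, in which the tool goes at most 50 mm and 8.59 degrees, less where a joint would pass 70% of its speed; a pose out of reach is approached as far as the arm can. A call with a number of a shift or a turn outside -1 to 1 is refused whole. A call with a gripper value outside its range is refused whole. The fingers move at their own pace and stop on an object; "force" is the grip in N (left out, the last holds). Time passes only in rows, so rows that do not move let the fingers close. It gives the time, the measured TCP pose, the force, the opening and the grip force at its end, in the units of the state.
- manip.read_state(): the state, without advancing time (a new reading comes with each control period).
- manip.camera(name): name is "scene" or "side" or "wrist"; returns a dict with "frame" (400x640x3 uint8, red, green, blue), "intrinsics" (3x3 intrinsics, pixels), "position" and "rotation" of the camera in the world; the wrist camera has in their place "tool_from_camera" (4x4, takes a point from camera to tool coordinates, whose origin is the TCP and whose axes are the flange's). Camera axes: x right, y up, looking along -z (the intrinsics and any distortion apply to the point x, -y, -z); pixel columns grow to the right and rows downward; lengths in m; the calibration is good to about 2 mm. The wrist camera is an equidistant fisheye: a pixel r from the principal point sees the ray r / f radians off the axis. A picture is of the moment at which its call begins: read the wrist's pose just before it. There is no depth.
- manip.close_job(): hands the job in; it is judged then, once.
The state is a dict: "time": time; "joints": joint angles; "dq": joint speeds; "joint_torque": joint torques, N m; "position": TCP position; "tool_rot": TCP orientation; "contact_force": force on the tool from outside, world axes, zero at the start; "wrist_torque": the same for the moment, N m; "finger_gap": opening from 0.0 (shut) to 1.0 (fully open); "gripper_force": force on a finger pad.
Only numpy, scipy, OpenCV 4.12 (cv2) and the standard library are available. Lean on these libraries where they do the work, as an engineer would, in place of code of your own. Each camera call takes 0.05 s, during which the arm holds its last target. There are 200 camera calls.

## Working session

There is one attempt and no reset: what is moved stays moved. The work goes in short steps, Python scripts to look and compute and a tool call to move; the robot and the scene stay as the last step left them, time stands still between calls to the robot, and variables do not carry over. Pictures are saved under pics/ and viewed, at most 10 in all, crops included, and the job is handed in when it is done.

Besides the shell and the picture viewer there is one more tool, called after "Emit:" by a JSON object that holds its "method" and its "body". arm_command: Moves the arm, as the interface text tells. Scaled input: -1 to 1 covers 40 mm each way for a shift and 4 degrees each way for a turn. Its arguments: {"type":"object","properties":{"increments":{"type":"array"},"force":{"type":"number"}},"required":["increments"]}

```bash
mkdir -p pics; cat > h.py <<'E'
import numpy as np, cv2
from rig import manip
def snap(n,fn):
    s=manip.read_state(); c=manip.camera(n)
    cv2.imwrite('pics/'+fn,cv2.cvtColor(np.asarray(c['frame']),cv2.COLOR_RGB2BGR))
    np.savez('pics/'+fn+'.npz',**{k:np.asarray(v) for k,v in c.items() if k!='frame'},tp=s['position'],tr=s['tool_rot'])
    return c
def ray(fn,u,v):
    d=np.load('pics/'+fn+'.npz'); K=d['intrinsics']
    a=(u-K[0,2])/K[0,0]; b=(v-K[1,2])/K[1,1]
    if 'tool_from_camera' in d:
        r=np.hypot(a,b); s=np.sin(r)/r if r>1e-9 else 1
        q=np.array([a*s,-b*s,-np.cos(r)]); T=d['tool_from_camera']
        R=d['tr']@T[:3,:3]; p=d['tr']@T[:3,3]+d['tp']
    else:
        q=np.array([a,-b,-1]); R=d['rotation']; p=d['position']
    q=R@q; return p,q/np.linalg.norm(q)
def atz(fn,u,v,z):
    p,q=ray(fn,u,v); return p+q*(z-p[2])/q[2]
def tri(*obs):
    A=np.zeros((3,3));b=np.zeros(3)
    for o in obs:
        p,q=ray(*o); M=np.eye(3)-np.outer(q,q); A+=M; b+=M@p
    return np.linalg.solve(A,b)
E
python3 - <<'E'
from h import *
for n in ['scene','side','wrist']:
    c=snap(n,n+'0.png'); print(n,{k:np.round(v,3).tolist() for k,v in c.items() if k!='frame'})
print(manip.read_state(), manip.hold_point_z)
E
```

```text
scene {'intrinsics': [[420.968, 0.0, 321.468], [0.0, 420.968, 194.384], [0.0, 0.0, 1.0]], 'position': [1.172, 0.346, 1.157], 'rotation': [[-0.473, -0.723, 0.504], [0.881, -0.384, 0.276], [-0.005, 0.574, 0.819]]}
side {'intrinsics': [[380.758, 0.0, 317.34], [0.0, 380.758, 196.771], [0.0, 0.0, 1.0]], 'position': [0.15, -0.593, 0.705], 'rotation': [[0.811, 0.319, -0.49], [-0.584, 0.462, -0.667], [0.014, 0.828, 0.561]]}
wrist {'intrinsics': [[309.707, 0.0, 321.488], [0.0, 309.707, 204.496], [0.0, 0.0, 1.0]], 'tool_from_camera': [[-0.0, 0.961, 0.277, 0.071], [1.0, 0.0, -0.0, 0.001], [-0.0, 0.277, -0.961, -0.142], [0.0, 0.0, 0.0, 1.0]]}
{'time': 0.15, 'joints': array([ 6.74939264e+01,  8.64570348e+00,  8.23817711e+01,  4.54572444e-04,
        8.90247091e+01, -7.67584333e+00]), 'dq': array([ 0.08202179, -0.09432783, -0.10151643, -0.01446319,  0.04508395,
        0.07609829]), 'joint_torque': array([ 3.94729184e-03, -7.13375044e+01, -5.71042764e+01,  1.88400975e-05,
        7.07397572e-03, -6.37848098e-05]), 'position': array([0.14710946, 0.55569061, 0.23082523]), 'tool_rot': array([[-9.66688418e-01,  2.55955810e-01, -3.55956414e-04],
       [ 2.55956024e-01,  9.66688063e-01, -8.38373536e-04],
       [ 1.29512239e-04, -9.01555176e-04, -9.99999585e-01]]), 'contact_force': array([ 0.26450349, -0.3311924 ,  0.05559947]), 'wrist_torque': array([-0.05859861, -0.00510602,  0.00224001]), 'gripper_force': 0.0, 'finger_gap': 0.999224720691439} 0.0187
```

View pics/scene0.png

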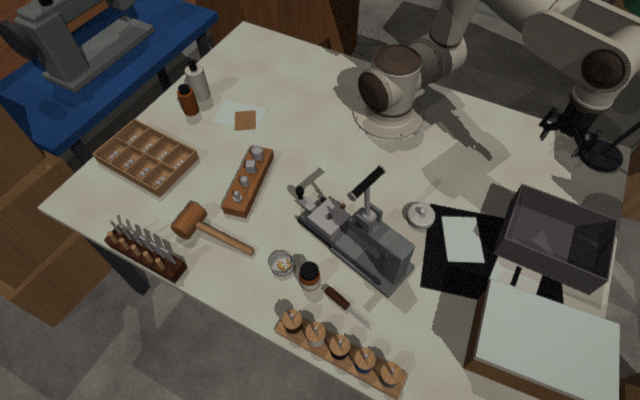

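View pics/side0.png

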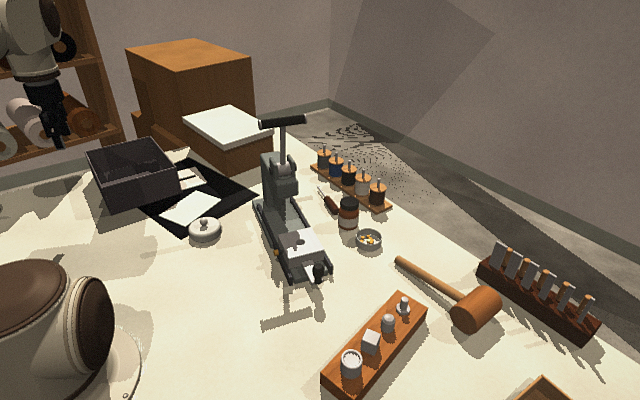

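View pics/wrist0.png

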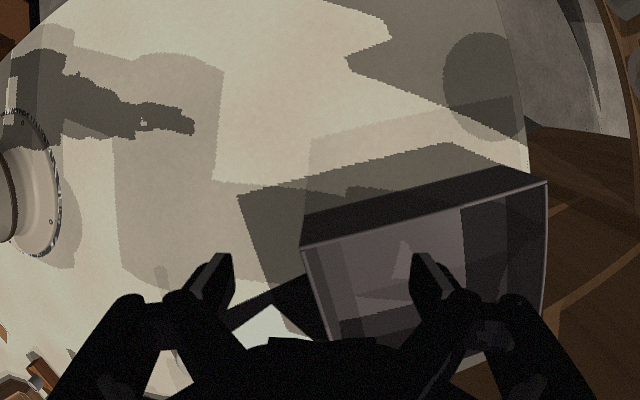

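```bash
python3 - <<'E'
import cv2
a=cv2.imread('pics/scene0.png')[142:292,215:415]; cv2.imwrite('pics/sc.png',cv2.resize(a,None,fx=4,fy=4,interpolation=cv2.INTER_CUBIC))
a=cv2.imread('pics/side0.png')[250:400,245:435]; cv2.imwrite('pics/si.png',cv2.resize(a,None,fx=4,fy=4,interpolation=cv2.INTER_CUBIC))
E
```

```text
(no output)
```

View pics/sc.png

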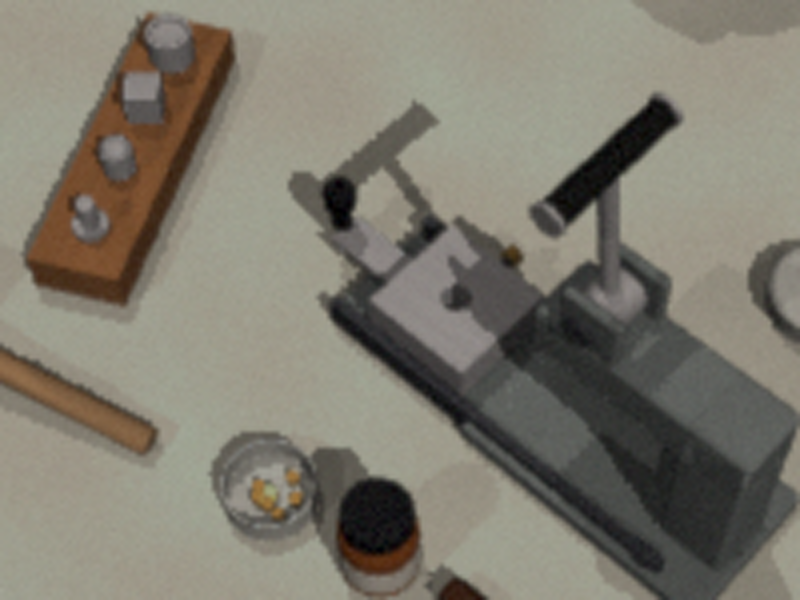

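View pics/si.png

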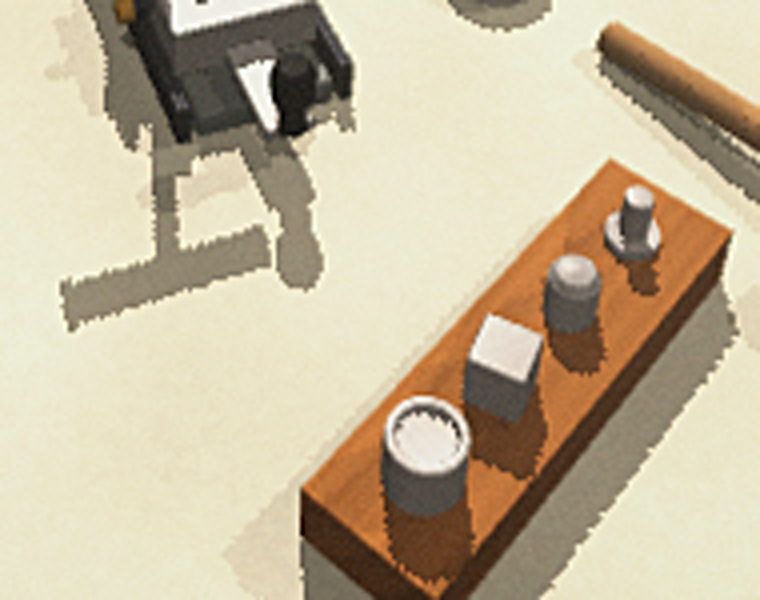

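```bash
python3 - <<'E'
from h import *
np.set_printoptions(precision=4,suppress=True)
S=lambda x,y:('scene0.png',215+(x+.5)/4-.5,142+(y+.5)/4-.5)
D=lambda x,y:('side0.png',245+(x+.5)/4-.5,250+(y+.5)/4-.5)
for n,s,d,z in [('die',(168,32),(427,435),.074),('sq',(142,83),(507,345),.074),('dome',(116,142),(574,262),.074),('pin',(83,200),(638,192),.074),('knob',(339,183),(296,60),.085)]:
    print(n,atz(*S(*s),z),atz(*D(*d),z),tri(S(*s),D(*d)))
print('bore',atz(*S(459,297),.058),atz('side0.png',298,243,.058))
for n,s in [('L',(456,222)),('F',(372,300)),('R',(463,372)),('B',(545,295))]: print('bedcorner',n,atz(*S(*s),.058))
print('block',[atz(*S(*s),.04) for s in [(140,18),(233,33),(125,293),(32,260)]])
print('hand ends',tri(S(548,215),('side0.png',261,125)),tri(S(668,102),('side0.png',305,119)),tri(S(608,160),('side0.png',283,122)))
print('handle z339',atz(*S(608,160),.339))
E
```

```text
die [ 0.4457 -0.3006  0.074 ] [ 0.4457 -0.3033  0.074 ] [ 0.4456 -0.3021  0.0728]
sq [ 0.5028 -0.2889  0.074 ] [ 0.5077 -0.2891  0.074 ] [ 0.5053 -0.2889  0.0762]
dome [ 0.5642 -0.2731  0.074 ] [ 0.5688 -0.2725  0.074 ] [ 0.5663 -0.2728  0.0763]
pin [ 0.6243 -0.2634  0.074 ] [ 0.6291 -0.2593  0.074 ] [ 0.6262 -0.2613  0.0778]
knob [ 0.5216 -0.0886  0.085 ] [ 0.5312 -0.0836  0.085 ] [ 0.5265 -0.0872  0.091 ]
bore [0.5558 0.0362 0.058 ] [0.5504 0.0322 0.058 ]
bedcorner L [0.4947 0.0015 0.058 ]
bedcorner F [ 0.5896 -0.0216  0.058 ]
bedcorner R [0.6129 0.0694 0.058 ]
bedcorner B [0.5231 0.0937 0.058 ]
block [array([ 0.4208, -0.3518,  0.04  ]), array([ 0.3971, -0.27  ,  0.04  ]), array([ 0.6655, -0.2018,  0.04  ]), array([ 0.6745, -0.2847,  0.04  ])]
hand ends [0.5781 0.1507 0.3159] [0.5959 0.1433 0.3682] [0.5869 0.1489 0.3397]
handle z339 [0.5844 0.1498 0.339 ]
```

```bash
cat >> h.py <<'E'
from scipy.spatial.transform import Rotation as Ro
def down(yang):
    a=np.radians(yang); y=np.array([np.cos(a),np.sin(a),0]); z=np.array([0,0,-1.]); return np.c_[np.cross(y,z),y,z]
def plan(p,R=None,n=None,cur=None):
    s=manip.read_state(); p0,R0=(s['position'],s['tool_rot']) if cur is None else cur
    R=R0 if R is None else R
    w=Ro.from_matrix(R0.T@R).as_rotvec(); d=np.asarray(p)-p0
    if n is None: n=int(np.ceil(max(np.linalg.norm(d)/.039,np.abs(np.degrees(w)).max()/3.95,1)))
    M=sum(R0@Ro.from_rotvec(w*k/n).as_matrix() for k in range(n))
    v=np.linalg.solve(M,d)
    print(n,'rows lin',np.round(v/.04,3).tolist(),'tw',np.round(np.degrees(w)/n/4,3).tolist())
    return np.asarray(p),R
E
python3 - <<'E'
from h import *
plan([.4457,-.302,.20],down(102.8))
E
```

```text
24 rows lin [-0.339, -0.893, 0.032] tw [-0.001, -0.0, -0.288]
```

Emit:
{"method": "arm_command", "body": {"increments": [{"linear": [-0.339, -0.893, 0.032], "twist": [0, 0, -0.288], "claw": 1}, {"linear": [-0.339, -0.893, 0.032], "twist": [0, 0, -0.288], "claw": 1}, {"linear": [-0.339, -0.893, 0.032], "twist": [0, 0, -0.288], "claw": 1}, {"linear": [-0.339, -0.893, 0.032], "twist": [0, 0, -0.288], "claw": 1}, {"linear": [-0.339, -0.893, 0.032], "twist": [0, 0, -0.288], "claw": 1}]}}

```text
time: 0.65
position: [0.1744, 0.3653, 0.2246]
tool_rot: [[-0.988, 0.156, -0.0], [0.156, 0.988, -0.0], [0.0, -0.0, -1.0]]
contact_force: [1.0, -0.0, 0.2]
finger_gap: 1.0
gripper_force: 0.0
```

Emit:
{"method": "arm_command", "body": {"increments": [{"linear": [-0.339, -0.893, 0.032], "twist": [0, 0, -0.288], "claw": 1}, {"linear": [-0.339, -0.893, 0.032], "twist": [0, 0, -0.288], "claw": 1}, {"linear": [-0.339, -0.893, 0.032], "twist": [0, 0, -0.288], "claw": 1}, {"linear": [-0.339, -0.893, 0.032], "twist": [0, 0, -0.288], "claw": 1}, {"linear": [-0.339, -0.893, 0.032], "twist": [0, 0, -0.288], "claw": 1}]}}

```text
time: 1.15
position: [0.2206, 0.1803, 0.2184]
tool_rot: [[-0.998, 0.056, 0.001], [0.056, 0.998, 0.0], [-0.001, 0.0, -1.0]]
contact_force: [0.9, -0.8, 0.7]
finger_gap: 1.001
gripper_force: 0.0
```

Emit:
{"method": "arm_command", "body": {"increments": [{"linear": [-0.339, -0.893, 0.032], "twist": [0, 0, -0.288], "claw": 1}, {"linear": [-0.339, -0.893, 0.032], "twist": [0, 0, -0.288], "claw": 1}, {"linear": [-0.339, -0.893, 0.032], "twist": [0, 0, -0.288], "claw": 1}, {"linear": [-0.339, -0.893, 0.032], "twist": [0, 0, -0.288], "claw": 1}, {"linear": [-0.339, -0.893, 0.032], "twist": [0, 0, -0.288], "claw": 1}]}}

```text
time: 1.65
position: [0.2824, 0.0098, 0.2126]
tool_rot: [[-0.999, -0.038, 0.001], [-0.038, 0.999, -0.0], [-0.001, -0.0, -1.0]]
contact_force: [1.4, 1.4, -0.3]
finger_gap: 1.003
gripper_force: 0.0
```

Emit:
{"method": "arm_command", "body": {"increments": [{"linear": [-0.339, -0.893, 0.032], "twist": [0, 0, -0.288], "claw": 1}, {"linear": [-0.339, -0.893, 0.032], "twist": [0, 0, -0.288], "claw": 1}, {"linear": [-0.339, -0.893, 0.032], "twist": [0, 0, -0.288], "claw": 1}, {"linear": [-0.339, -0.893, 0.032], "twist": [0, 0, -0.288], "claw": 1}, {"linear": [-0.339, -0.893, 0.032], "twist": [0, 0, -0.288], "claw": 1}]}}

```text
time: 2.15
position: [0.3641, -0.1631, 0.2059]
tool_rot: [[-0.99, -0.138, 0.0], [-0.138, 0.99, -0.0], [-0.0, -0.0, -1.0]]
contact_force: [1.0, 0.5, 1.0]
finger_gap: 0.999
gripper_force: 0.0
```

Emit:
{"method": "arm_command", "body": {"increments": [{"linear": [-0.339, -0.893, 0.032], "twist": [0, 0, -0.288], "claw": 1}, {"linear": [-0.339, -0.893, 0.032], "twist": [0, 0, -0.288], "claw": 1}, {"linear": [-0.339, -0.893, 0.032], "twist": [0, 0, -0.288], "claw": 1}, {"linear": [-0.339, -0.893, 0.032], "twist": [0, 0, -0.288], "claw": 1}, {"linear": [0, 0, 0], "twist": [0, 0, 0], "claw": 1}]}}

```text
time: 2.65
position: [0.4423, -0.296, 0.1994]
tool_rot: [[-0.976, -0.216, -0.001], [-0.216, 0.976, 0.001], [0.001, 0.001, -1.0]]
contact_force: [-0.4, 1.3, 0.0]
finger_gap: 1.001
gripper_force: 0.0
```

```bash
python3 - <<'E'
from h import *
snap('wrist','w1.png'); s=manip.read_state(); print(s['time'],s['position'],s['tool_rot'][:,1])
E
```

```text
2.7 [ 0.44142917 -0.29429412  0.19969389] [-0.21561544  0.97647684  0.00172238]
```

View pics/w1.png

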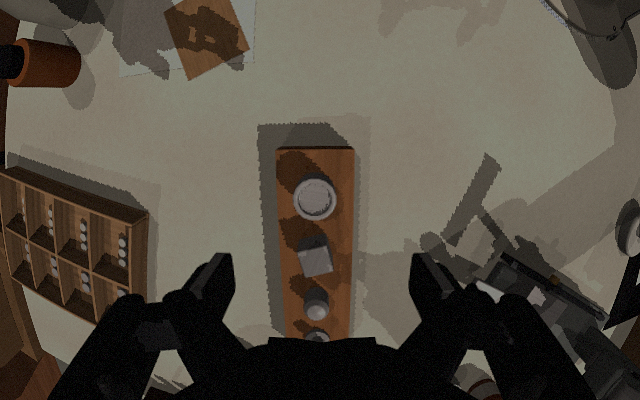

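The wrist view shows the block upright in the frame, with the big cupped die at the top (cup centre about (314,198)) and the square die next to it at (316,258).

```bash
python3 - <<'E'
from h import *
g=cv2.imread('pics/w1.png',0)[170:225,285:345]
print(cv2.HoughCircles(cv2.resize(g,None,fx=4,fy=4),cv2.HOUGH_GRADIENT,1,40,param1=80,param2=25,minRadius=60,maxRadius=110))
d=atz('w1.png',314,198,.074); print('die',d)
print([atz('w1.png',*q,.04) for q in [(277,148),(354,148),(285,340),(350,340)]])
s=manip.read_state(); print(s['position'])
plan([*d[:2],.039],down(102.8))
E
```

```text
[[[118.5 118.5  85.2]]]
die [ 0.44338365 -0.30129952  0.074     ]
[array([ 0.4105458 , -0.34627301,  0.04      ]), array([ 0.39448038, -0.27270787,  0.04      ]), array([ 0.64033506, -0.29787944,  0.04      ]), array([ 0.62239286, -0.21819988,  0.04      ])]
[ 0.44142917 -0.29429412  0.19969389]
5 rows lin [-0.003, -0.037, 0.803] tw [0.005, -0.004, -0.017]
```

Emit:
{"method": "arm_command", "body": {"increments": [{"linear": [-0.003, -0.037, 0.803], "twist": [0, 0, -0.017], "claw": 1}, {"linear": [-0.003, -0.037, 0.803], "twist": [0, 0, -0.017], "claw": 1}, {"linear": [-0.003, -0.037, 0.803], "twist": [0, 0, -0.017], "claw": 1}, {"linear": [-0.003, -0.037, 0.803], "twist": [0, 0, -0.017], "claw": 1}, {"linear": [-0.003, -0.037, 0.803], "twist": [0, 0, -0.017], "claw": 1}]}}

```text
time: 3.2
position: [0.443, -0.2994, 0.0396]
tool_rot: [[-0.975, -0.223, 0.0], [-0.223, 0.975, -0.0], [-0.0, -0.0, -1.0]]
contact_force: [0.7, -0.8, -0.3]
finger_gap: 1.002
gripper_force: 0.0
```

Emit:
{"method": "arm_command", "body": {"increments": [{"linear": [0, 0, 0], "twist": [0, 0, 0], "claw": 1}, {"linear": [0, 0, 0], "twist": [0, 0, 0], "claw": 0.3}, {"linear": [0, 0, 0], "twist": [0, 0, 0], "claw": 0.3}, {"linear": [0, 0, 0], "twist": [0, 0, 0], "claw": 0.3}, {"linear": [0, 0, 0], "twist": [0, 0, 0], "claw": 0.3}], "force": 60}}

```text
time: 3.7
position: [0.444, -0.3007, 0.0423]
tool_rot: [[-0.975, -0.223, 0.002], [-0.223, 0.975, -0.002], [-0.001, -0.002, -1.0]]
contact_force: [-2.1, 1.6, 12.2]
finger_gap: 0.45
gripper_force: 58.9
```

Emit:
{"method": "arm_command", "body": {"increments": [{"linear": [0, 0, -0.3], "twist": [0, 0, 0], "claw": 0.3}, {"linear": [0, 0, -0.6], "twist": [0, 0, 0], "claw": 0.3}, {"linear": [0, 0, -0.8], "twist": [0, 0, 0], "claw": 0.3}, {"linear": [0, 0, -0.8], "twist": [0, 0, 0], "claw": 0.3}, {"linear": [0, 0, -0.5], "twist": [0, 0, 0], "claw": 0.3}], "force": 60}}

```text
time: 4.2
position: [0.4437, -0.3004, 0.1639]
tool_rot: [[-0.975, -0.223, 0.002], [-0.223, 0.975, -0.002], [-0.002, -0.002, -1.0]]
contact_force: [-0.6, 0.2, -3.8]
finger_gap: 0.454
gripper_force: 61.4
```

```bash
python3 - <<'E'
from h import *
s=manip.read_state();print(s['position'],s['finger_gap'],s['contact_force'])
# target: approx 60mm in front of bore for a look
b=np.array([.554,.035]); u=np.array([.24,.971])
plan([*(b-u*.08),.16],down(90))
E
```

```text
[ 0.44368717 -0.30038579  0.16391345] 0.45437396267929375 [-0.633179    0.20660647 -3.76704921]
8 rows lin [-0.385, 0.765, 0.012] tw [-0.004, 0.003, 0.402]
```

Emit:
{"method": "arm_command", "body": {"increments": [{"linear": [-0.385, 0.765, 0.012], "twist": [0, 0, 0.402], "claw": 0.3}, {"linear": [-0.385, 0.765, 0.012], "twist": [0, 0, 0.402], "claw": 0.3}, {"linear": [-0.385, 0.765, 0.012], "twist": [0, 0, 0.402], "claw": 0.3}, {"linear": [-0.385, 0.765, 0.012], "twist": [0, 0, 0.402], "claw": 0.3}, {"linear": [-0.385, 0.765, 0.012], "twist": [0, 0, 0.402], "claw": 0.3}]}}

```text
time: 4.7
position: [0.4937, -0.1352, 0.1591]
tool_rot: [[-0.997, -0.083, 0.001], [-0.083, 0.997, -0.0], [-0.001, -0.0, -1.0]]
contact_force: [1.0, 0.3, -3.6]
finger_gap: 0.451
gripper_force: 61.9
```

Emit:
{"method": "arm_command", "body": {"increments": [{"linear": [-0.385, 0.765, 0.012], "twist": [0, 0, 0.402], "claw": 0.3}, {"linear": [-0.385, 0.765, 0.012], "twist": [0, 0, 0.402], "claw": 0.3}, {"linear": [-0.385, 0.765, 0.012], "twist": [0, 0, 0.402], "claw": 0.3}, {"linear": [0, 0, 0], "twist": [0, 0, 0], "claw": 0.3}]}}

```text
time: 5.1
position: [0.5355, -0.0392, 0.1574]
tool_rot: [[-1.0, -0.002, 0.001], [-0.002, 1.0, 0.001], [-0.001, 0.001, -1.0]]
contact_force: [-0.2, -0.9, -2.9]
finger_gap: 0.45
gripper_force: 61.8
```

```bash
python3 - <<'E'
from h import *
snap('wrist','w2.png'); s=manip.read_state(); print(s['time'],s['position'],s['tool_rot'][:,1])
a=cv2.imread('pics/w2.png')[80:380,200:600]; cv2.imwrite('pics/w2c.png',cv2.resize(a,None,fx=2,fy=2,interpolation=cv2.INTER_CUBIC))
E
```

```text
5.15 [ 0.53489985 -0.04077992  0.15727664] [-2.42514197e-03  9.99997059e-01 -1.45135203e-05]
```

View pics/w2c.png

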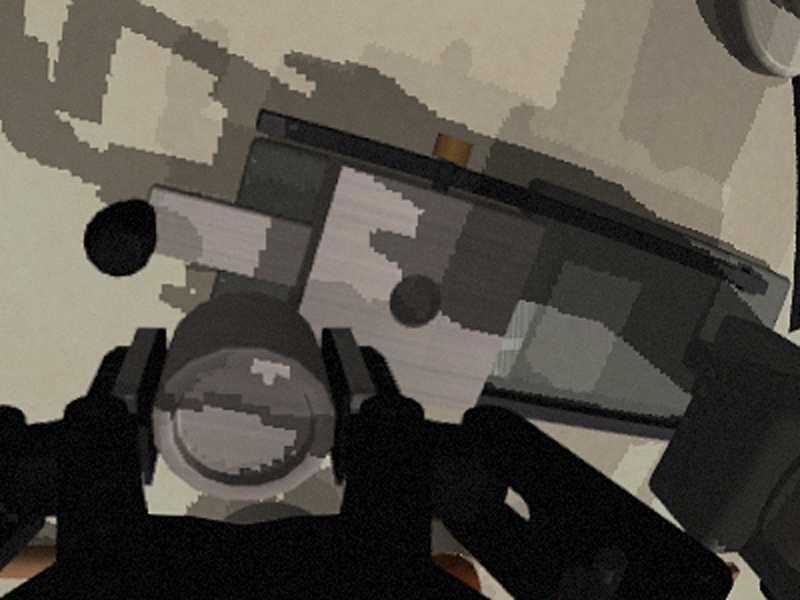

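The picture shows the bore at crop (415,300), the held die's cup at about (245,420) and the knob at (120,240).

```bash
python3 - <<'E'
from h import *
np.set_printoptions(precision=4,suppress=True)
C=lambda x,y:('w2.png',200+(x+.5)/2-.5,80+(y+.5)/2-.5)
s=manip.read_state(); d=np.load('pics/w2.png.npz'); tp=d['tp']
print('bore',atz(*C(415,300),.058))
for q in [(246,420),(246,410)]: print('die off', atz(*C(*q),tp[2]+.0317)-tp)
for q in [(342,166),(300,308),(545,228),(480,408)]: print('bed',atz(*C(*q),.058))
print('knob', atz(*C(122,236),.087))
E
```

```text
bore [0.5564 0.0353 0.058 ]
die off [-0.0026  0.0015  0.0317]
die off [-0.0051  0.0015  0.0317]
bed [0.4995 0.0008 0.058 ]
bed [ 0.5595 -0.0144  0.058 ]
bed [0.524  0.0935 0.058 ]
bed [0.6122 0.0743 0.058 ]
knob [ 0.5206 -0.0818  0.087 ]
```

```bash
python3 - <<'E'
from h import *
c=plan([.558,.035,.11],down(90))
plan([.558,.035,.074],c[1],n=4,cur=c)
E
```

```text
3 rows lin [-0.193, 0.631, 0.394] tw [-0.0, 0.001, 0.012]
4 rows lin [-0.0, 0.0, 0.225] tw [0.0, 0.0, 0.0]
```

Emit:
{"method": "arm_command", "body": {"increments": [{"linear": [-0.193, 0.631, 0.394], "twist": [0, 0, 0.012], "claw": 0.3}, {"linear": [-0.193, 0.631, 0.394], "twist": [0, 0, 0.012], "claw": 0.3}, {"linear": [-0.193, 0.631, 0.394], "twist": [0, 0, 0.012], "claw": 0.3}, {"linear": [0, 0, 0], "twist": [0, 0, 0], "claw": 0.3}, {"linear": [0, 0, 0], "twist": [0, 0, 0], "claw": 0.3}]}}

```text
time: 5.65
position: [0.5576, 0.0329, 0.1095]
tool_rot: [[-1.0, 0.002, -0.001], [0.002, 1.0, -0.0], [0.001, -0.0, -1.0]]
contact_force: [-0.5, -0.7, -3.2]
finger_gap: 0.452
gripper_force: 61.9
```

```bash
python3 - <<'E'
from h import *
s=manip.read_state();print(s['position'],s['contact_force'])
a=snap('scene','s3.png')['frame'];b=snap('side','d3.png')['frame']
a=cv2.resize(a[170:250,290:370],None,fx=5,fy=5,interpolation=2);b=cv2.resize(b[190:270,260:340],None,fx=5,fy=5,interpolation=2)
cv2.imwrite('pics/c3.png',np.hstack([a,b])[:,:,::-1])
plan([.558,.035,.082],down(90))
E
```

```text
[0.55760625 0.03285264 0.10952203] [-0.48726789 -0.71795873 -3.22001584]
1 rows lin [-0.0, 0.069, 0.703] tw [-0.006, 0.012, -0.047]
```

View pics/c3.png

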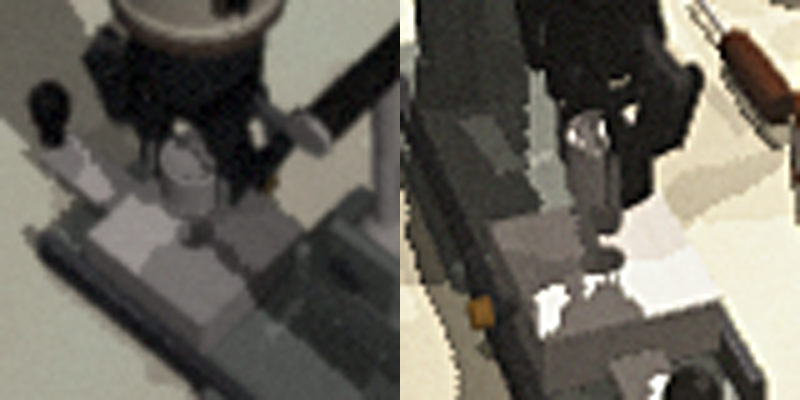

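```bash
python3 - <<'E'
from h import *
np.set_printoptions(precision=4,suppress=True)
A=lambda x,y:('s3.png',290+(x+.5)/5-.5,170+(y+.5)/5-.5)
B=lambda x,y:('d3.png',260+(x-400+.5)/5-.5,190+(y+.5)/5-.5)
print(atz(*A(185,158),.141),atz(*B(587,133),.141))
print('tip',atz(*A(192,212),.0795),atz(*B(605,232),.0795))
print('bore',atz(*A(196,236),.058),atz(*B(602,259),.058))
E
```

```text
[0.5615 0.0291 0.141 ] [0.5516 0.0362 0.141 ]
tip [0.5575 0.0321 0.0795] [0.5573 0.0301 0.0795]
bore [0.5596 0.0361 0.058 ] [0.5581 0.0345 0.058 ]
```

Emit:
{"method": "arm_command", "body": {"increments": [{"linear": [-0.01, 0.07, 0.2], "twist": [0, 0, 0], "claw": 0.3}, {"linear": [0, 0, 0.25], "twist": [0, 0, 0], "claw": 0.3}, {"linear": [0, 0, 0.25], "twist": [0, 0, 0], "claw": 0.3}, {"linear": [0, 0, 0], "twist": [0, 0, 0], "claw": 0.3}]}}

```text
time: 6.15
position: [0.5573, 0.0359, 0.0792]
tool_rot: [[-1.0, 0.003, -0.003], [0.003, 1.0, 0.0], [0.003, 0.0, -1.0]]
contact_force: [-0.9, -0.7, -3.6]
finger_gap: 0.45
gripper_force: 61.9
```

Emit:
{"method": "arm_command", "body": {"increments": [{"linear": [0, 0, 0.14], "twist": [0, 0, 0], "claw": 0.3}, {"linear": [0, 0, 0.14], "twist": [0, 0, 0], "claw": 0.3}, {"linear": [0, 0, 0.1], "twist": [0, 0, 0], "claw": 0.3}, {"linear": [0, 0, 0], "twist": [0, 0, 0], "claw": 0.3}]}}

```text
time: 6.55
position: [0.5578, 0.036, 0.0653]
tool_rot: [[-1.0, 0.003, -0.001], [0.003, 1.0, -0.0], [0.001, -0.0, -1.0]]
contact_force: [-1.5, -2.3, -4.2]
finger_gap: 0.451
gripper_force: 61.9
```

Emit:
{"method": "arm_command", "body": {"increments": [{"linear": [0, -0.015, 0.07], "twist": [0, 0, 0], "claw": 0.3}, {"linear": [0, -0.01, 0.06], "twist": [0, 0, 0], "claw": 0.3}, {"linear": [0, 0, 0], "twist": [0, 0, 0], "claw": 0.3}, {"linear": [0, 0, 0], "twist": [0, 0, 0], "claw": 0.3}]}}

```text
time: 6.95
position: [0.5579, 0.0351, 0.0606]
tool_rot: [[-1.0, 0.003, -0.001], [0.003, 1.0, -0.0], [0.001, -0.0, -1.0]]
contact_force: [-4.5, -1.2, -5.8]
finger_gap: 0.449
gripper_force: 62.1
```

Emit:
{"method": "arm_command", "body": {"increments": [{"linear": [0.02, 0, 0.03], "twist": [0, 0, 0], "claw": 0.3}, {"linear": [0, 0, 0.02], "twist": [0, 0, 0], "claw": 0.3}, {"linear": [0, 0, 0], "twist": [0, 0, 0], "claw": 0.3}]}}

```text
time: 7.25
position: [0.5579, 0.0351, 0.0603]
tool_rot: [[-1.0, 0.003, 0.002], [0.003, 1.0, -0.0], [-0.002, -0.0, -1.0]]
contact_force: [-10.1, -0.3, 15.5]
finger_gap: 0.454
gripper_force: 64.3
```

Emit:
{"method": "arm_command", "body": {"increments": [{"linear": [0, 0, -0.02], "twist": [0, 0, 0], "claw": 0.7}, {"linear": [0, 0, 0], "twist": [0, 0, 0], "claw": 0.8}, {"linear": [0, 0, 0], "twist": [0, 0, 0], "claw": 0.9}, {"linear": [0, 0, 0], "twist": [0, 0, 0], "claw": 0.9}]}}

```text
time: 7.65
position: [0.5576, 0.0351, 0.0596]
tool_rot: [[-1.0, 0.003, 0.0], [0.003, 1.0, -0.0], [-0.0, -0.0, -1.0]]
contact_force: [-0.1, -0.2, 0.7]
finger_gap: 0.901
gripper_force: 0.0
```

```bash
python3 - <<'E'
from h import *
s=manip.read_state();print(s['position'],s['contact_force'],s['finger_gap'])
plan([*s['position'][:2],.20],s['tool_rot'])
E
```

```text
[0.55762873 0.03510467 0.05964177] [-0.11438212 -0.19328673  0.73459161] 0.9014571832082149
4 rows lin [-0.0, -0.0, -0.877] tw [0.0, 0.0, 0.0]
```

Emit:
{"method": "arm_command", "body": {"increments": [{"linear": [0, 0, -0.4], "twist": [0, 0, 0], "claw": 0.9}, {"linear": [0, 0, -0.9], "twist": [0, 0, 0], "claw": 0.9}, {"linear": [0, 0, -0.9], "twist": [0, 0, 0], "claw": 0.9}, {"linear": [0, -0.8, -0.5], "twist": [0, 0, 0.9], "claw": 0.9}, {"linear": [0, -0.8, 0], "twist": [0, 0, 0.9], "claw": 0.9}]}}

```text
time: 8.15
position: [0.5566, -0.0293, 0.171]
tool_rot: [[-0.992, 0.129, 0.005], [0.129, 0.992, -0.001], [-0.005, -0.0, -1.0]]
contact_force: [0.1, -0.1, -0.5]
finger_gap: 0.902
gripper_force: 0.0
```

Emit:
{"method": "arm_command", "body": {"increments": [{"linear": [0, -0.6, 0], "twist": [0, 0, 0.9], "claw": 0.9}, {"linear": [0, 0, 0], "twist": [0, 0, 0.7], "claw": 0.9}, {"linear": [0, 0, 0], "twist": [0, 0, 0], "claw": 0.9}, {"linear": [0, 0, 0], "twist": [0, 0, 0], "claw": 0.9}]}}

```text
time: 8.55
position: [0.5523, -0.0524, 0.1676]
tool_rot: [[-0.972, 0.236, -0.0], [0.236, 0.972, 0.0], [0.0, 0.0, -1.0]]
contact_force: [-0.4, 0.8, -0.7]
finger_gap: 0.903
gripper_force: 0.0
```

```bash
python3 - <<'E'
from h import *
snap('wrist','w4.png'); s=manip.read_state(); print(s['time'],s['position'],s['tool_rot'][:,1])
a=cv2.imread('pics/w4.png')[60:360,200:600]; cv2.imwrite('pics/w4c.png',cv2.resize(a,None,fx=2,fy=2,interpolation=cv2.INTER_CUBIC))
E
```

```text
8.6 [ 0.5522629  -0.05226598  0.16755611] [ 2.35802050e-01  9.71801107e-01 -4.94676518e-05]
```

View pics/w4c.png

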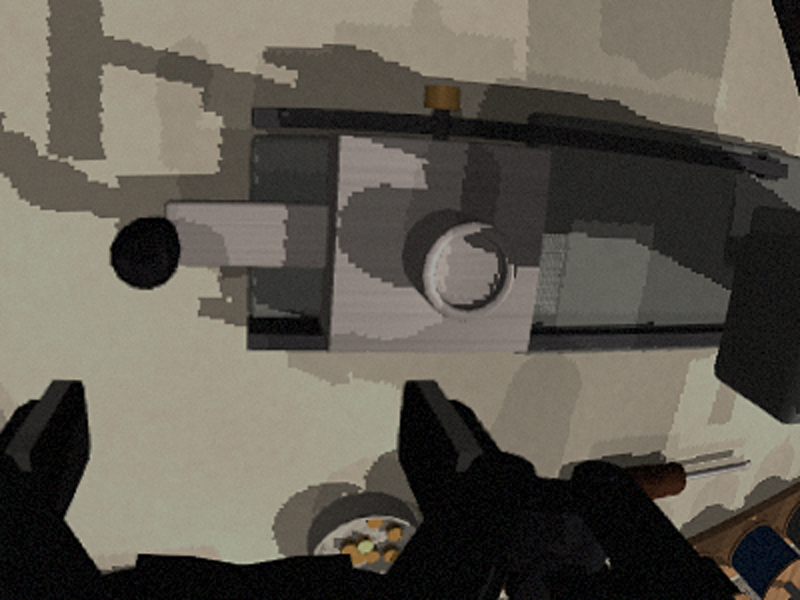

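The die stands flush on the bed with its ring centre at crop (467,270), and the knob top is at (145,252).

```bash
python3 - <<'E'
from h import *
np.set_printoptions(precision=4,suppress=True)
C=lambda x,y:('w4.png',200+(x+.5)/2-.5,60+(y+.5)/2-.5)
d=atz(*C(467,270),.092); print('die',d)
for z in (.075,.087): 
    k=atz(*C(145,252),z); v=d-k; print('knob',k,np.hypot(*v[:2]),np.degrees(np.arctan2(v[1],v[0])))
e=atz(*C(340,138),.058)
for q in [(330,350),(530,352),(550,148)]: print(atz(*C(*q),.058)-e)
k=[.524,-.086]
c=plan([*k,.13],down(76.5))
E
```

```text
die [0.5566 0.0345 0.092 ]
knob [ 0.5249 -0.0846  0.075 ] 0.12322824974269057 75.09100337793923
knob [ 0.5227 -0.0821  0.087 ] 0.1213528800359228 73.80842590449747
[ 0.0887 -0.0227  0.    ]
[0.1147 0.0711 0.    ]
[0.0219 0.0926 0.    ]
2 rows lin [0.244, -0.493, 0.469] tw [-0.0, -0.001, -0.017]
```

```bash
python3 - <<'E'
from h import *
c=plan([.526,-.086,.13],down(75.7),n=2)
plan([.526,-.086,.056],c[1],cur=c,n=3)
E
```

```text
2 rows lin [0.218, -0.488, 0.469] tw [-0.0, -0.001, 0.083]
3 rows lin [-0.0, 0.0, 0.617] tw [0.0, 0.0, 0.0]
```

Emit:
{"method": "arm_command", "body": {"increments": [{"linear": [0.22, -0.49, 0.3], "twist": [0, 0, 0.083], "claw": 0.9}, {"linear": [0.22, -0.49, 0.3], "twist": [0, 0, 0.083], "claw": 0.9}, {"linear": [0, 0, 0.7], "twist": [0, 0, 0], "claw": 0.9}, {"linear": [0, 0, 0.8], "twist": [0, 0, 0], "claw": 0.9}, {"linear": [0, 0, 0.68], "twist": [0, 0, 0], "claw": 0.9}]}}

```text
time: 9.1
position: [0.5255, -0.086, 0.0551]
tool_rot: [[-0.969, 0.247, -0.0], [0.247, 0.969, -0.0], [0.0, -0.0, -1.0]]
contact_force: [0.0, 0.4, -0.1]
finger_gap: 0.9
gripper_force: 0.0
```

Emit:
{"method": "arm_command", "body": {"increments": [{"linear": [0, 0, 0], "twist": [0, 0, 0], "claw": 0.7}, {"linear": [0, 0, 0], "twist": [0, 0, 0], "claw": 0.1}, {"linear": [0, 0, 0], "twist": [0, 0, 0], "claw": 0.1}, {"linear": [0, 0, 0], "twist": [0, 0, 0], "claw": 0.1}, {"linear": [0, 0, 0], "twist": [0, 0, 0], "claw": 0.1}], "force": 30}}

```text
time: 9.6
position: [0.5266, -0.0865, 0.0583]
tool_rot: [[-0.969, 0.249, 0.003], [0.249, 0.969, -0.001], [-0.003, -0.0, -1.0]]
contact_force: [-1.8, 2.8, 7.5]
finger_gap: 0.303
gripper_force: 29.0
```

Emit:
{"method": "arm_command", "body": {"increments": [{"linear": [0, 0.3, 0], "twist": [0, 0, 0], "claw": 0.1}, {"linear": [0, 0.5, 0], "twist": [0, 0, 0], "claw": 0.1}, {"linear": [0, 0.6, 0], "twist": [0, 0, 0], "claw": 0.1}, {"linear": [0, 0.6, 0], "twist": [0, 0, 0], "claw": 0.1}, {"linear": [0, 0.4, 0], "twist": [0, 0, 0], "claw": 0.1}]}}

```text
time: 10.1
position: [0.551, 0.0074, 0.0583]
tool_rot: [[-0.969, 0.248, 0.003], [0.248, 0.969, -0.001], [-0.004, -0.0, -1.0]]
contact_force: [1.6, -5.6, 8.7]
finger_gap: 0.303
gripper_force: 30.1
```

Emit:
{"method": "arm_command", "body": {"increments": [{"linear": [0, 0.3, 0], "twist": [0, 0, 0], "claw": 0.1}, {"linear": [0, 0.2, 0], "twist": [0, 0, 0], "claw": 0.1}, {"linear": [0, 0.1, 0], "twist": [0, 0, 0], "claw": 0.1}, {"linear": [0, 0, 0], "twist": [0, 0, 0], "claw": 0.1}]}}

```text
time: 10.5
position: [0.557, 0.0303, 0.0583]
tool_rot: [[-0.969, 0.248, 0.004], [0.248, 0.969, 0.0], [-0.004, 0.001, -1.0]]
contact_force: [2.7, 2.2, 8.0]
finger_gap: 0.304
gripper_force: 30.0
```

Emit:
{"method": "arm_command", "body": {"increments": [{"linear": [0, 0.1, 0], "twist": [0, 0, 0], "claw": 0.1}, {"linear": [0, 0.1, 0], "twist": [0, 0, 0], "claw": 0.1}, {"linear": [0, 0, 0], "twist": [0, 0, 0], "claw": 0.1}]}}

```text
time: 10.8
position: [0.5589, 0.0377, 0.0583]
tool_rot: [[-0.969, 0.249, 0.004], [0.249, 0.969, -0.0], [-0.004, 0.001, -1.0]]
contact_force: [2.5, 2.2, 8.9]
finger_gap: 0.303
gripper_force: 30.0
```

Emit:
{"method": "arm_command", "body": {"increments": [{"linear": [0, 0.07, 0], "twist": [0, 0, 0], "claw": 0.1}, {"linear": [0, 0, 0], "twist": [0, 0, 0], "claw": 0.1}]}}

```text
time: 11.0
position: [0.5596, 0.0402, 0.0583]
tool_rot: [[-0.969, 0.249, 0.003], [0.249, 0.969, -0.0], [-0.003, 0.0, -1.0]]
contact_force: [3.2, -0.2, 7.5]
finger_gap: 0.303
gripper_force: 30.0
```

Emit:
{"method": "arm_command", "body": {"increments": [{"linear": [0, 0.07, 0], "twist": [0, 0, 0], "claw": 0.1}, {"linear": [0, 0.04, 0], "twist": [0, 0, 0], "claw": 0.1}, {"linear": [0, 0, 0], "twist": [0, 0, 0], "claw": 0.1}]}}

```text
time: 11.3
position: [0.5607, 0.0444, 0.0583]
tool_rot: [[-0.969, 0.249, 0.003], [0.249, 0.969, -0.0], [-0.003, 0.0, -1.0]]
contact_force: [2.5, -0.7, 8.4]
finger_gap: 0.301
gripper_force: 30.0
```

Emit:
{"method": "arm_command", "body": {"increments": [{"linear": [0, 0.05, 0], "twist": [0, 0, 0], "claw": 0.1}, {"linear": [0, 0.0, 0], "twist": [0, 0, 0], "claw": 0.1}, {"linear": [0, 0, 0], "twist": [0, 0, 0], "claw": 0.1}]}}

```text
time: 11.6
position: [0.561, 0.0459, 0.0583]
tool_rot: [[-0.969, 0.249, 0.003], [0.249, 0.969, -0.001], [-0.003, -0.0, -1.0]]
contact_force: [0.8, -5.0, 8.7]
finger_gap: 0.307
gripper_force: 30.2
```

Emit:
{"method": "arm_command", "body": {"increments": [{"linear": [0, 0.05, 0], "twist": [0, 0, 0], "claw": 0.1}, {"linear": [0, 0.03, 0], "twist": [0, 0, 0], "claw": 0.1}, {"linear": [0, 0, 0], "twist": [0, 0, 0], "claw": 0.1}]}}

```text
time: 11.9
position: [0.5611, 0.0461, 0.0582]
tool_rot: [[-0.968, 0.249, 0.001], [0.249, 0.968, -0.006], [-0.003, -0.006, -1.0]]
contact_force: [-8.1, -33.5, 13.6]
finger_gap: 0.299
gripper_force: 32.1
```

Emit:
{"method": "arm_command", "body": {"increments": [{"linear": [0, -0.06, 0], "twist": [0, 0, 0], "claw": 0.1}, {"linear": [0, 0, 0], "twist": [0, 0, 0], "claw": 0.9}, {"linear": [0, 0, 0], "twist": [0, 0, 0], "claw": 0.9}, {"linear": [0, 0, 0], "twist": [0, 0, 0], "claw": 0.9}, {"linear": [0, 0, 0], "twist": [0, 0, 0], "claw": 0.9}]}}

```text
time: 12.4
position: [0.56, 0.0474, 0.0565]
tool_rot: [[-0.969, 0.249, -0.0], [0.249, 0.969, -0.0], [0.0, -0.0, -1.0]]
contact_force: [0.4, -0.0, -0.0]
finger_gap: 0.897
gripper_force: 0.0
```

```bash
python3 - <<'E'
from h import *
s=manip.read_state();print(s['position'],s['contact_force'],s['finger_gap'])
c=plan([*(s['position'][:2]-[.0075,.029]),.44],down(75.4))
d=plan([.557,.157,.44],c[1],cur=c)
plan([.557,.157,.314],d[1],cur=d)
E
```

```text
[0.56002816 0.04740461 0.056459  ] [ 0.37158197 -0.04802104 -0.03202589] 0.8972810294217218
10 rows lin [0.0, -0.075, -0.959] tw [-0.0, -0.0, 0.005]
4 rows lin [0.191, 0.845, -0.0] tw [0.0, 0.0, 0.0]
4 rows lin [-0.0, 0.0, 0.788] tw [0.0, 0.0, 0.0]
```

Emit:
{"method": "arm_command", "body": {"increments": [{"linear": [0, 0, -0.7], "twist": [0, 0, 0], "claw": 0.9}, {"linear": [0, 0, -0.96], "twist": [0, 0, 0], "claw": 0.9}, {"linear": [0, -0.15, -0.96], "twist": [0, 0, 0], "claw": 0.9}, {"linear": [0, -0.25, -0.96], "twist": [0, 0, 0], "claw": 0.9}, {"linear": [0, -0.25, -0.96], "twist": [0, 0, 0], "claw": 0.9}]}}

```text
time: 12.9
position: [0.5532, 0.022, 0.2396]
tool_rot: [[-0.969, 0.248, -0.0], [0.248, 0.969, -0.0], [0.0, -0.0, -1.0]]
contact_force: [1.9, -0.1, 0.3]
finger_gap: 0.904
gripper_force: 0.0
```

Emit:
{"method": "arm_command", "body": {"increments": [{"linear": [0, -0.1, -0.96], "twist": [0, 0, 0], "claw": 0.9}, {"linear": [0, 0, -0.96], "twist": [0, 0, 0], "claw": 0.9}, {"linear": [0, 0, -0.96], "twist": [0, 0, 0], "claw": 0.9}, {"linear": [0, 0, -0.96], "twist": [0, 0, 0], "claw": 0.9}, {"linear": [0, 0, -0.96], "twist": [0, 0, 0], "claw": 0.9}]}}

```text
time: 13.4
position: [0.5522, 0.0184, 0.4317]
tool_rot: [[-0.969, 0.249, 0.0], [0.249, 0.969, -0.0], [-0.0, -0.0, -1.0]]
contact_force: [0.4, -0.5, -0.6]
finger_gap: 0.901
gripper_force: 0.0
```

```bash
python3 - <<'E'
from h import *
s=manip.read_state();print(s['position'],s['contact_force'])
# tilt so tool z leans; bar look
snap('wrist','w5.png')
plan([.557,.157,.43],down(75.4))
a=cv2.imread('pics/w5.png')[40:340,220:620]; cv2.imwrite('pics/w5c.png',cv2.resize(a,None,fx=2,fy=2,interpolation=cv2.INTER_CUBIC))
E
```

```text
[0.5522466  0.01836449 0.43165937] [ 0.37384348 -0.46224366 -0.63600451]
4 rows lin [0.189, 0.846, 0.048] tw [0.003, 0.025, 0.012]
```

View pics/w5c.png

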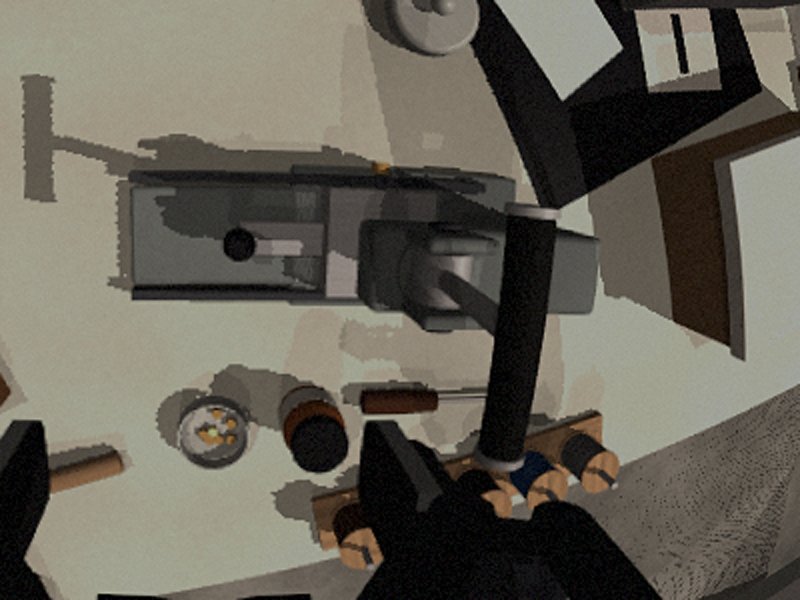

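The bed is home, and the bar runs from crop (532,210) to (502,463), with the rod meeting it at its middle.

```bash
python3 - <<'E'
from h import *
np.set_printoptions(precision=4,suppress=True)
C=lambda x,y:('w5.png',220+(x+.5)/2-.5,40+(y+.5)/2-.5)
a=atz(*C(532,211),.339);b=atz(*C(500,463),.339); m=(a+b)/2; print(a,b,m,np.linalg.norm(a-b))
e=(a-b)/np.linalg.norm(a-b); print(e,np.degrees(np.arctan2(e[1],e[0]))-90)
t=m+.031*e; print(t)
c=plan([*t[:2],.43],down(75.5)); plan([*t[:2],.314],c[1],cur=c)
E
```

```text
[0.5331 0.1653 0.339 ] [0.6462 0.138  0.339 ] [0.5896 0.1517 0.339 ] 0.11626869804739635
[-0.9721  0.2348  0.    ] 76.42206572876188
[0.5595 0.1589 0.339 ]
4 rows lin [0.176, 0.862, 0.048] tw [0.003, 0.025, 0.006]
3 rows lin [-0.0, 0.0, 0.967] tw [0.0, 0.0, 0.0]
```

Emit:
{"method": "arm_command", "body": {"increments": [{"linear": [0.18, 0.86, 0], "twist": [0, 0, 0], "claw": 0.9}, {"linear": [0.18, 0.86, 0], "twist": [0, 0, 0], "claw": 0.9}, {"linear": [0.18, 0.86, 0], "twist": [0, 0, 0], "claw": 0.9}, {"linear": [0.18, 0.86, 0], "twist": [0, 0, 0], "claw": 0.9}, {"linear": [0, 0, 0], "twist": [0, 0, 0], "claw": 0.9}]}}

```text
time: 13.95
position: [0.5587, 0.1621, 0.4295]
tool_rot: [[-0.969, 0.245, -0.001], [0.245, 0.969, 0.001], [0.001, 0.0, -1.0]]
contact_force: [0.7, -0.5, 0.1]
finger_gap: 0.903
gripper_force: 0.0
```

Emit:
{"method": "arm_command", "body": {"increments": [{"linear": [0, 0, 0.7], "twist": [0, 0, 0], "claw": 0.9}, {"linear": [0, 0, 0.8], "twist": [0, 0, 0], "claw": 0.9}, {"linear": [0, 0, 0.8], "twist": [0, 0, 0], "claw": 0.9}, {"linear": [0, 0, 0.6], "twist": [0, 0, 0], "claw": 0.9}, {"linear": [0, 0, 0], "twist": [0, 0, 0], "claw": 0.9}]}}

```text
time: 14.45
position: [0.5581, 0.1582, 0.3109]
tool_rot: [[-0.968, 0.249, -0.005], [0.249, 0.968, -0.001], [0.005, -0.002, -1.0]]
contact_force: [-0.5, -0.7, 0.6]
finger_gap: 0.9
gripper_force: 0.0
```

Emit:
{"method": "arm_command", "body": {"increments": [{"linear": [0, 0, 0], "twist": [0, 0, 0], "claw": 0.5}, {"linear": [0, 0, 0], "twist": [0, 0, 0], "claw": 0.1}, {"linear": [0, 0, 0], "twist": [0, 0, 0], "claw": 0.1}, {"linear": [0, 0, 0], "twist": [0, 0, 0], "claw": 0.1}, {"linear": [0, 0, 0], "twist": [0, 0, 0], "claw": 0.1}], "force": 30}}

```text
time: 14.95
position: [0.5592, 0.1583, 0.3151]
tool_rot: [[-0.968, 0.249, 0.001], [0.249, 0.968, -0.0], [-0.001, -0.0, -1.0]]
contact_force: [-1.3, -3.8, 5.5]
finger_gap: 0.248
gripper_force: 29.3
```

```bash
python3 - <<'E'
import numpy as np
f=1.45-np.linspace(0,1.45,16)
y=-.14*np.cos(f); z=-.14*np.sin(f)
print(np.c_[np.arange(1,16),np.diff(y)/.04,np.diff(z)/.04].round(3))
for k in (5,10,15): print(k,'tool y',y[k]-y[0],'down',z[k]-z[0])
E
```

```text
[[ 1.    -0.333  0.057]
 [ 2.    -0.326  0.089]
 [ 3.    -0.316  0.12 ]
 [ 4.    -0.303  0.15 ]
 [ 5.    -0.287  0.178]
 [ 6.    -0.269  0.205]
 [ 7.    -0.248  0.23 ]
 [ 8.    -0.224  0.253]
 [ 9.    -0.199  0.274]
 [10.    -0.171  0.292]
 [11.    -0.143  0.307]
 [12.    -0.112  0.319]
 [13.    -0.081  0.328]
 [14.    -0.049  0.335]
 [15.    -0.016  0.338]]
5 tool y -0.06265605292737308 down 0.023760266414407025
10 tool y -0.10709271504384948 down 0.07391716313327797
15 tool y -0.12312961228856868 down 0.1389798187452624
```

Emit:
{"method": "arm_command", "body": {"increments": [{"linear": [0, -0.333, 0.057], "twist": [0, 0, 0], "claw": 0.1}, {"linear": [0, -0.326, 0.089], "twist": [0, 0, 0], "claw": 0.1}, {"linear": [0, -0.316, 0.12], "twist": [0, 0, 0], "claw": 0.1}, {"linear": [0, -0.303, 0.15], "twist": [0, 0, 0], "claw": 0.1}, {"linear": [0, -0.287, 0.178], "twist": [0, 0, 0], "claw": 0.1}]}}

```text
time: 15.45
position: [0.5432, 0.0973, 0.2902]
tool_rot: [[-0.969, 0.249, 0.001], [0.249, 0.969, 0.0], [-0.0, 0.001, -1.0]]
contact_force: [1.6, 1.3, 7.5]
finger_gap: 0.248
gripper_force: 31.3
```

Emit:
{"method": "arm_command", "body": {"increments": [{"linear": [0, -0.269, 0.205], "twist": [0, 0, 0], "claw": 0.1}, {"linear": [0, -0.248, 0.23], "twist": [0, 0, 0], "claw": 0.1}, {"linear": [0, -0.224, 0.253], "twist": [0, 0, 0], "claw": 0.1}, {"linear": [0, -0.199, 0.274], "twist": [0, 0, 0], "claw": 0.1}, {"linear": [0, -0.171, 0.292], "twist": [0, 0, 0], "claw": 0.1}], "force": 45}}

```text
time: 15.95
position: [0.5322, 0.0545, 0.2398]
tool_rot: [[-0.968, 0.249, 0.001], [0.249, 0.968, 0.001], [-0.001, 0.001, -1.0]]
contact_force: [3.4, 7.6, 5.5]
finger_gap: 0.244
gripper_force: 46.1
```

Emit:
{"method": "arm_command", "body": {"increments": [{"linear": [0, -0.143, 0.307], "twist": [0, 0, 0], "claw": 0.1}, {"linear": [0, -0.112, 0.319], "twist": [0, 0, 0], "claw": 0.1}, {"linear": [0, -0.081, 0.328], "twist": [0, 0, 0], "claw": 0.1}, {"linear": [0, -0.049, 0.335], "twist": [0, 0, 0], "claw": 0.1}], "force": 60}}

```text
time: 16.35
position: [0.5284, 0.0399, 0.1886]
tool_rot: [[-0.968, 0.249, 0.001], [0.249, 0.968, 0.001], [-0.001, 0.001, -1.0]]
contact_force: [0.9, 11.9, 11.3]
finger_gap: 0.238
gripper_force: 64.3
```

Emit:
{"method": "arm_command", "body": {"increments": [{"linear": [0, -0.016, 0.338], "twist": [0, 0, 0], "claw": 0.1}, {"linear": [0, 0, 0], "twist": [0, 0, 0], "claw": 0.1}, {"linear": [0, 0, 0], "twist": [0, 0, 0], "claw": 0.1}], "force": 60}}

```text
time: 16.65
position: [0.5282, 0.0389, 0.1752]
tool_rot: [[-0.968, 0.249, 0.0], [0.249, 0.968, -0.0], [-0.0, 0.0, -1.0]]
contact_force: [-1.0, 3.3, 9.8]
finger_gap: 0.24
gripper_force: 65.5
```

```bash
python3 - <<'E'
from h import *
s=manip.read_state(); print(s['time'],s['position'],s['contact_force'])
yp=np.array([-.9686,.249,0]); b=s['position'].copy(); b[2]=.200; e=b-yp*(.031+.055)
for n in ('scene','side'):
    c=snap(n,n+'6.png'); 
    for z in (.19,.2,.21):
        q=np.asarray(c['rotation']).T@(np.array([*e[:2],z])-c['position']); K=c['intrinsics']
        uv=(K[0][2]+K[0][0]*q[0]/-q[2],K[1][2]-K[1][1]*q[1]/-q[2]); print(n,z,np.round(uv,1))
        if z==.2:u0,v0=np.round(uv).astype(int)
    print(u0,v0);print(cv2.cvtColor(np.asarray(c['frame']),cv2.COLOR_RGB2GRAY)[v0-9:v0+10,u0-12:u0+13])
E
```

```text
16.65 [0.52815954 0.03894917 0.17522274] [-0.98083969  3.32862161  9.7588133 ]
scene 0.19 [314.6 202.8]
scene 0.2 [314.5 200.8]
scene 0.21 [314.4 198.8]
314 201
[[162 159 162 162 156 150 113  96  96  92  94 108 148 155 144  88  37  22
   11  16  18  20  16  13  17]
 [164 162 162 162 160 163 152 116  95  95  87  94 107 135  88  41  23  16
   24  15  15  20  16  12  38]
 [162 162 162 161 161 160 159 151 117 108  93  90  83  65  39  15  19  13
   19  25  14  16  25  43  88]
 [162 162 161 159 160 162 158 160 155 147 103  89  59  26  17  21  15  21
   22  22  18  21  45  94 147]
 [164 161 159 162 162 160 160 159 158 146 101  99  95  77  36  23  13  18
   16  21  10  32  88 144 156]
 [161 161 162 161 162 159 159 160 152 108  74  79 111 121  78  36  21  17
   24   9  17  40  77 118 139]
 [160 161 161 161 161 158 162 162 150 112  70  68  76 101 124  76  29  20
   14  15  19  29  50  70 113]
 [160 160 163 162 159 161 161 160 158 126  82  65  63  77 115 115  53  19
   17   8  21  19  28  34  61]
 [159 162 160 160 158 161 160 161 161 154 119  77  63  66  79 110  73  41
   38  24  12  18  20  29
[... 2431 characters left out ...]
44 105  49  92 119  77 156 255 189 199
  227 224 240 236 236 234 234]
 [  8   6   0  16 102 116 196 248 222 234 236 128 149 201 135 140  74  87
  111 160 251 238 233 235 236]
 [116 191 250 247 247 241 247 246 233 236 236 120 164 252  66  35  47  46
   49  88 210 250 240 236 225]
 [249 247 249 244 244 242 240 236 233 222 227 209 126 162  34  41  50  53
   62  51 102 207 250 237 220]
 [230 244 240 239 237 237 237 236 235 218 224 229 226  48  13  36  47  49
   59  52  54 104 208 236 225]
 [211 226 241 236 233 234 236 235 236 229 221 229 242 231   2  35  50  49
   57  54  58  49 115 234 244]
 [211 211 225 237 237 235 235 233 232 235 233 223 230 242  23  27  37  40
   54  57  62  56  60 135 223]]
```

```bash
cat > bar.py <<'E'
from h import *
yp=np.array([-.9686,.249,0])
def proj(fn,P):
    d=np.load('pics/'+fn+'.npz');K=d['intrinsics'];q=d['rotation'].T@(P-d['position'])
    return np.array([K[0,2]-K[0,0]*q[0]/q[2],K[1,2]+K[1,1]*q[1]/q[2]])
def edge(fn,tp,z0,lo,hi,bright=0.5):
    g=cv2.imread('pics/'+fn,0).astype(float); out=[]
    for t in np.linspace(lo,hi,9):
        res=[]
        P=np.array([*tp[:2],z0])-yp*(.031+t); c=proj(fn,P); up=(proj(fn,P+[0,0,.01])-c); k=up/.01
        a=np.arange(-.03,.03,.0002); im=cv2.remap(g.astype(np.float32),np.float32([c[0]+k[0]*a]),np.float32([c[1]+k[1]*a]),1)[0]
        dk=im<65; m=len(a)//2
        if not dk[m]: continue
        i=m
        while i>0 and dk[i]: i-=1
        j=m
        while j<len(a)-1 and dk[j]: j+=1
        out.append([t,z0+a[i],z0+a[j],z0+(a[i]+a[j])/2])
    return np.array(out)
E
python3 - <<'E'
from bar import *
np.set_printoptions(precision=4,suppress=True)
s=manip.read_state()['position']
print(edge('side0.png',[.5592,.1583],.339,-.045,.05)); print(edge('side6.png',s,.2,.01,.05)); print(edge('scene0.png',[.5592,.1583],.339,-.045,.05)); print(edge('scene6.png',s,.2,.01,.05))
E
```

```text
[[-0.045   0.3282  0.3512  0.3397]
 [-0.0331  0.3288  0.3508  0.3398]
 [-0.0212  0.329   0.3514  0.3402]
 [-0.0094  0.3274  0.3514  0.3394]
 [ 0.0025  0.3124  0.351   0.3317]
 [ 0.0144  0.3272  0.3512  0.3392]
 [ 0.0263  0.3276  0.3514  0.3395]
 [ 0.0381  0.3278  0.351   0.3394]
 [ 0.05    0.3276  0.3504  0.339 ]]
[[0.01   0.1924 0.2166 0.2045]
 [0.015  0.193  0.2164 0.2047]
 [0.02   0.1928 0.2164 0.2046]
 [0.025  0.1936 0.2164 0.205 ]
 [0.03   0.1932 0.2172 0.2052]
 [0.035  0.1938 0.2166 0.2052]
 [0.04   0.1934 0.2158 0.2046]
 [0.045  0.1928 0.2168 0.2048]
 [0.05   0.1922 0.2176 0.2049]]
[[-0.045   0.3144  0.3634  0.3389]
 [-0.0331  0.3134  0.365   0.3392]
 [-0.0212  0.314   0.3658  0.3399]
 [-0.0094  0.311   0.3668  0.3389]
 [ 0.0025  0.309   0.3654  0.3372]
 [ 0.0144  0.3148  0.366   0.3404]
 [ 0.0263  0.3142  0.367   0.3406]
 [ 0.0381  0.3236  0.3674  0.3455]]
[[0.01   0.1856 0.2288 0.2072]
 [0.015  0.1852 0.2284 0.2068]
 [0.02   0.17   0.2278 0.1989]
 [0.025  0.17   0.228  0.199 ]
 [0.03   0.1718 0.2286 0.2002]
 [0.035  0.1796 0.2284 0.204 ]
 [0.04   0.1876 0.2296 0.2086]]
```

Emit:
{"method": "arm_command", "body": {"increments": [{"linear": [0, 0, 0.06], "twist": [0, 0, 0], "claw": 0.1}, {"linear": [0, 0, 0.055], "twist": [0, 0, 0], "claw": 0.1}, {"linear": [0, 0, 0], "twist": [0, 0, 0], "claw": 0.1}, {"linear": [0, 0, 0], "twist": [0, 0, 0], "claw": 0.1}], "force": 70}}

```text
time: 17.15
position: [0.5282, 0.0389, 0.1712]
tool_rot: [[-0.968, 0.249, 0.001], [0.249, 0.968, -0.0], [-0.001, 0.0, -1.0]]
contact_force: [-5.0, 1.6, 15.7]
finger_gap: 0.242
gripper_force: 68.0
```

```bash
python3 - <<'E'
from bar import *
s=manip.read_state()
snap('side','side7.png');snap('scene','scene7.png')
print(s['position'],s['contact_force'],s['gripper_force'])
print(edge('side7.png',s['position'],.2,.01,.05)[:,3].mean(),edge('scene7.png',s['position'],.2,.01,.05)[:,2].mean())
E
```

```text
[0.52820874 0.03890354 0.17122645] [-4.95832345  1.58281569 15.69938532] 68.04938077926636
0.20066666666666647 0.2245999999999997
```

Emit:
{"method": "arm_command", "body": {"increments": [{"linear": [0, 0, 0], "twist": [0, 0, 0], "claw": 0.1}, {"linear": [0, 0, 0], "twist": [0, 0, 0], "claw": 0.1}, {"linear": [0, 0, 0], "twist": [0, 0, 0], "claw": 0.1}, {"linear": [0, 0, 0], "twist": [0, 0, 0], "claw": 0.1}, {"linear": [0, 0, 0], "twist": [0, 0, 0], "claw": 0.1}]}}

```text
time: 17.75
position: [0.5282, 0.0389, 0.1713]
tool_rot: [[-0.968, 0.249, 0.001], [0.249, 0.968, -0.0], [-0.001, 0.0, -1.0]]
contact_force: [-4.6, 2.7, 15.1]
finger_gap: 0.239
gripper_force: 68.0
```

```bash
python3 - <<'E'
from bar import *
s=manip.read_state()
snap('side','side8.png')
z=edge('side8.png',s['position'],.2,.01,.05)[:,3].mean(); print(s['position'],s['contact_force'],z)
if abs(z-.2005)<.002: print(manip.close_job())
E
```

```text
[0.52821403 0.03892128 0.17126353] [-4.55848678  2.71570663 15.11939111] 0.20089999999999983
the job is handed in; nothing more can be done
None
```

The job is handed in at about 18 s: the big die is fully seated in the bed and the bed is home against its stop. The lever is level (bar measured about 200 mm above the table), and the gripper is still holding the T-handle for your set screw.

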